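Stand the hold-down weight inside the humidor case

ROBOT

A 7-joint arm with a two-finger parallel gripper is mounted at the origin on the work surface. World frame = base frame: x ahead of the robot, y to its left, z up, the work surface at z = 0. Lengths are in m, angles in rad, forces in N, time in s.
With the tool pointing down it reaches from about 0.4 to 0.9 m from the base axis. Payload 5.5 kg.
Tool frame: the origin (TCP) lies on the centre line of the jaws, within the pads' length; the fingertips stand 17 mm ahead of it and the grasp point (between the pads) lies 2 mm behind it (bot.tip_reach is the distance from the TCP to the fingertips, in m); z points along the fingers, y is the line along which they close (so a half turn about z gives the same grasp; the last joint's range is limited). The gripper opens to 92 mm and grips with 3 to 60 N. Pads are 19 mm wide; open, the fingers measure 130 mm over their backs; the gripper's body (75 mm by 190 mm) begins 47 mm behind the grasp point.
Start: joints at [1.495, 0.501, -0.427, 1.55, 0.221, 1.138, -0.21], TCP at [0.216, -0.613, 0.244] pointing down, gripper open.
Joint ranges: [-2.88, 2.88], [-0.31, 2.03], [-1.54, 1.56], [0.2, 2.42], [-1.41, 4.55], [0.19, 2.02], [-2.57, 2.57]. Speed limits (rad/s): [2.57, 2.57, 3.14, 3.14, 3.14, 3.14, 3.14].

INTERFACE

Orientations are given as a unit quaternion [x, y, z, w].
In Python, from rig import bot, viewer gives the robot as it stands (bot), with the cameras (viewer).
- The arm moves only by the shell command python3 shift.py FILE [OPENING] [FORCE], which reads ROWS from the file FILE. ROWS is a JSON object whose key "segments" holds a list of rows, 1 to 5 of them, each of 6 numbers: dx, dy, dz in parts of the range, where 1.0 means 0.75 m, then a rotation vector rx, ry, rz in fractions of the full range, 1 being 90 degrees; each row is the pose to reach, as a shift and turn from the pose commanded when the command began, along the tool's axes at that moment; what a row does not reach only later rows make up. A row lasts 1/8 s, in which the tool goes at most 0.0625 m and 0.188 rad, less where a joint would pass 70% of its speed; a pose out of reach is approached as far as the arm can. OPENING is the finger opening in m, set as the command begins (- or left out keeps the last). The fingers move at their own pace and stop on an object; FORCE is the grip in N (left out, the last holds). Time passes only in rows, so rows that do not move let the fingers close. It prints the time, the measured TCP pose, the force, the opening and the grip force at its end. Input that does not fit is refused with a message, and nothing moves.
- bot.get_state(): the state, without advancing time (a new reading comes with each control period).
- viewer.snapshot(name): name is "scene" or "top" or "wrist"; returns a dict with "pixels" (420x560x3 uint8, red, green, blue), "camera_matrix" (3x3 intrinsics, pixels), "view" (4x4, takes a point from world to camera coordinates). Camera axes: x right, y down, z forward; pixel columns grow to the right and rows downward; lengths in m; the calibration is good to about 2 mm. A picture is of the moment at which its call begins. There is no depth.
- bot.sign_off(): hands the job in; it is judged then, once.
The state is a dict: "time": time; "joints": joint angles; "joint_vel": joint speeds; "tau": joint torques, N m; "ee_pos": TCP position; "ee_rot": TCP orientation; "contact_force": force on the tool from outside, world axes, zero at the start; "wrist_torque": the same for the moment, N m; "finger_gap": finger opening in m; "grip_force": force on a finger pad.
Only numpy, scipy, OpenCV 4.12 (cv2) and the standard library are available. Lean on these libraries where they do the work, as an engineer would, in place of code of your own. Each camera call takes 0.05 s, during which the arm holds its last target. There are 200 camera calls.

TASK

The floor lining of the closed copper humidor case is being glued and needs its weight inside. Slide the case's brass vent plate fully open, take the L-shaped steel weight (not the T-shaped one) and tip it to go toe first through the vent slot, then right it inside and lower it, without dropping it, so that its foot stands flat on the case floor with the toe pointing square to the riveted end of the case and its stem pushed up against the riveted-end edge of the slot. Let go of it, leave the vent open and leave everything else on the bench where it is.

Things in the scene. Friction and masses are not known exactly. Their poses are not given: they have to be found in the camera images.
- case: Closed copper box fixed to the bench, 260 (x) x 180 (y) x 75 mm high. Origin: centre of underside. The -x end, roughly facing the robot, is the riveted end (row of 7 brass rivet heads on top); z up. Top panel 4 mm thick (z 71 to 75 mm), inner floor at z = 8 mm, inside 248 x 168 mm and empty. Slot in the top, centred over the origin: 40 mm along x, 38 mm along y.
- slot (a point): Centre of the slot, level with the upper face of the top panel (z = 75 mm in the case frame). Axes as the case's. Two guide strips, 6 mm high, run along x on the top at y = +-33 mm, for looks only.
- vent (a joint): Travel of the brass vent plate along the case's +x, in m: 0 = closed (covers the slot), 0.056 = fully open at its stop (slot all free). The plate is 3 mm thick, lies on the top panel, and stays where it is left; it needs about 2 N to move.
- vent_tab (a point): Middle of the upper edge of the upright brass tab on the vent plate, 100 mm above the bench. The tab is 8 mm thick (case x), 40 mm wide (case y) and stands 22 mm above the plate, near the plate's +x edge (at case x = 22 mm when closed). It can be pushed or pinched from above.
- l_weight: Loose L-shaped steel weight, about 0.38 kg, standing on its foot on the bench, toe roughly to the robot. Foot 66 (x) x 30 (y) x 12 mm high, from x = -59 mm (toe) to +7 mm (heel). Stem at the heel, 14 (x) x 18 (y) mm, up to 120 mm above the underside. Origin: on the underside below the stem's centre; z up the stem, -x to the toe.
- l_toe (a point): The toe's end at the underside of the L-shaped weight, (-59, 0, 0) mm in its frame. Axes as the weight's.
- l_top (a point): Centre of the top of the L-shaped weight's stem, 120 mm above its underside. Axes as the weight's.
- t_weight: Loose T-shaped steel weight, not to be used: same foot and stem sizes, but the stem stands at the middle of the foot. Origin: on the underside, below the stem. It and the L-shaped weight may stand on either side of the case.
- hammer: Hammer lying on the bench, bystander. Origin on its underside.
- screwdriver: Screwdriver lying on the bench, bystander. Origin on its underside.
- polish: Jar of polish, 60 mm across, 70 mm high, bystander. Origin: centre of its underside.
- handpiece: Metal rotary handpiece lying on the bench, 140 mm long, bystander. Origin at its rear end, on its underside.
- wood_block: Wooden block 90 x 60 x 35 mm, bystander. Origin: centre of its underside.
- offcut: Flat copper offcut 110 x 60 x 4 mm, bystander. Origin: centre of its underside.

How it is judged:
By the outcome, as a careful person would: the job done as asked, in the order asked, and still so for the second after the job is handed in, with the robot touching nothing.
It also fails if it takes over 56 s, if anything falls off the work surface, if the arm or the gripper's body presses on something with over 40 N, if the wrist force passes 120 N, or if a joint passes its speed limit or range.

## Working session

There is one attempt and no reset: what is moved stays moved. The work goes in short steps, Python scripts to look and compute and a shell command to move; the robot and the scene stay as the last step left them, time stands still between calls to the robot, and variables do not carry over. Pictures are saved under pics/ and viewed, at most 10 in all, crops included, and the job is handed in when it is done.

```bash
ls; mkdir -p pics
python3 - <<'E'
from rig import bot, viewer
import cv2, numpy as np
s=bot.get_state(); print(s)
for n in ("scene","top"):
    d=viewer.snapshot(n); cv2.imwrite(f"pics/{n}1.png",d["pixels"][:,:,::-1]); np.savez(f"pics/{n}1.npz",**d)
    print(n,d["camera_matrix"],d["view"])
E
```

```text
pics
rig.py
shift.py
{'time': 0.0, 'joints': array([ 1.49516874,  0.50186795, -0.42675614,  1.55144891,  0.2208148 ,
        1.13828011, -0.21029277]), 'joint_vel': array([ 7.01794034e-04, -3.18381923e-04, -1.85560126e-04,  1.21582088e-03,
        2.44183085e-04, -9.55803287e-04, -2.33572584e-05]), 'tau': array([ 8.43203252e-04, -5.66594768e+01, -5.81547439e+00, -2.79107898e+01,
       -6.85586524e-02,  3.09355720e-02,  1.70340859e-04]), 'ee_pos': array([ 0.2157619 , -0.61244149,  0.24266307]), 'ee_rot': array([ 9.85680159e-01,  1.68622879e-01, -1.41427280e-04, -9.63773951e-04]), 'contact_force': array([0.1010088 , 0.19981294, 0.00470538]), 'wrist_torque': array([-0.00462523, -0.01859492,  0.02981784]), 'grip_force': 0.0, 'finger_gap': 0.09180653972195855}
scene [[463.98588554   0.         281.03686518]
 [  0.         463.98588554 210.17312563]
 [  0.           0.           1.        ]] [[ 0.77520923  0.63170057  0.00224438 -0.43686436]
 [ 0.49111636 -0.60044513 -0.63108666 -0.24320107]
 [-0.39731018  0.49032645 -0.77570909  1.6386488 ]
 [ 0.          0.          0.          1.        ]]
top [[404.97948071   0.         280.52789242]
 [  0.         404.97948071 207.83867028]
 [  0.           0.           1.        ]] [[ 0.02475343 -0.99953556  0.01777445 -0.04565727]
 [-0.99732941 -0.02591305 -0.06828289  0.59096971]
 [ 0.06871177 -0.01603675 -0.99750765  1.19524815]
 [ 0.          0.          0.          1.        ]]
```

View pics/scene1.png

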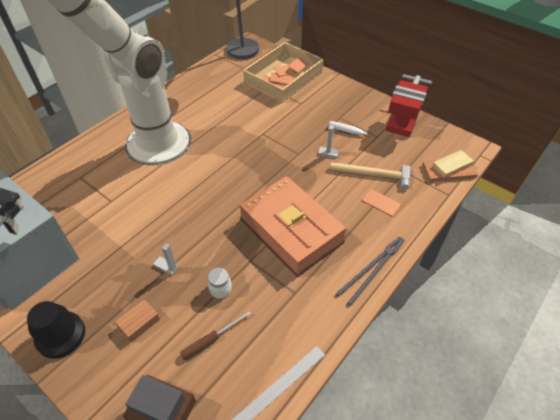

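View pics/top1.png

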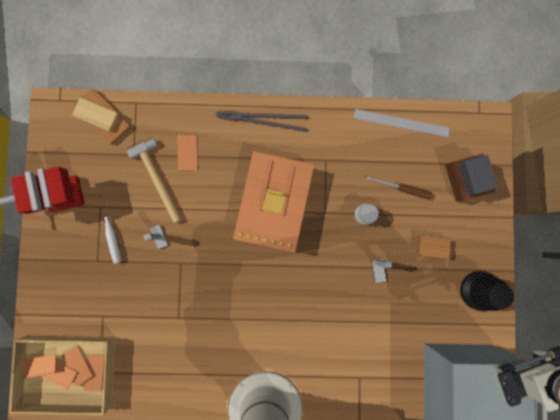

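The scene and top views show the case at about (275,202) in the top view, with one weight left at (157,237) and one right at (381,270). Next is an enlarged composite to tell the L from the T.

Run:
```python
import cv2, numpy as np
t=cv2.imread("pics/top1.png"); s=cv2.imread("pics/scene1.png")
def c(im,u,v,w,h,k): return cv2.resize(im[v:v+h,u:u+w],None,fx=k,fy=k,interpolation=cv2.INTER_CUBIC)
# top row: 4 crops 200x300... 
a=c(t,135,215,40,60,5); b=c(t,360,245,40,60,5); d=c(s,305,110,40,60,5); e=c(s,150,235,40,60,5)
r1=np.hstack([a,b,d,e])
f=c(t,225,145,100,75,4);g=c(t,225,195,100,75,4)
cv2.imwrite("pics/c1.png",np.vstack([r1,np.hstack([f,g])]))
```

```text
(no output)
```

View pics/c1.png

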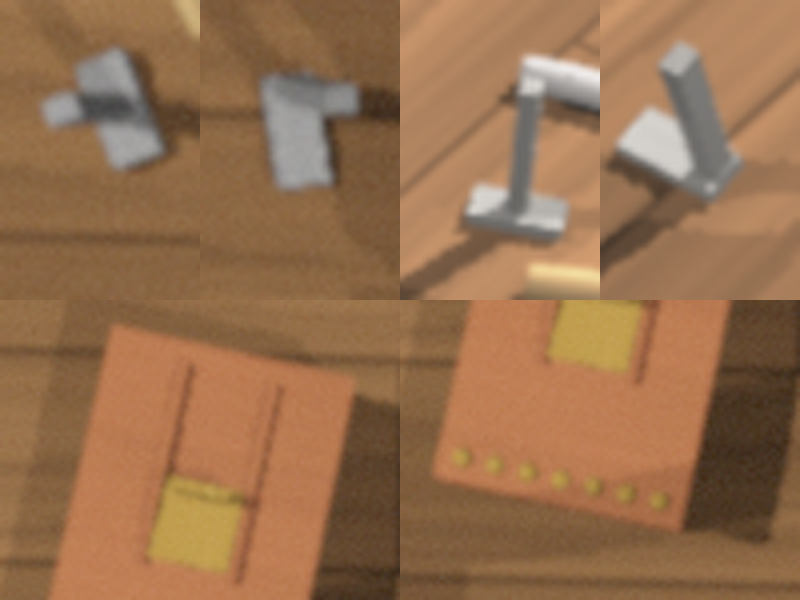

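The L weight is the one at right in the top view, (381,270). Its stem is at the +x end and its toe points down at about (381,282). The T is on the left. Next I fit poses from the corners I read off.

```bash
cat > h.py <<'E'
import numpy as np, cv2
from scipy.optimize import least_squares
from scipy.spatial.transform import Rotation as R
def proj(d,P):
    q=np.c_[P,np.ones(len(P))]@np.array(d["view"]).T; q=q[:,:3]@np.array(d["camera_matrix"]).T
    return q[:,:2]/q[:,2:]
def place(p,M): # p=x,y,yaw on bench
    c,s=np.cos(p[2]),np.sin(p[2]); M=np.asarray(M,float)
    return np.c_[p[0]+c*M[:,0]-s*M[:,1],p[1]+s*M[:,0]+c*M[:,1],M[:,2]]
def fit(obs,x0): # obs: list of (cam, modelpts, pixels)
    f=lambda p:np.concatenate([(proj(d,place(p,M))-np.array(u)).ravel() for d,M,u in obs])
    r=least_squares(f,x0,loss="soft_l1"); return r.x,r.fun.reshape(-1,2)
E
python3 - <<'E'
from h import *
t=np.load("pics/top1.npz"); s=np.load("pics/scene1.npz")
np.set_printoptions(precision=4,suppress=True)
def px(l,u0,v0,k,X0,Y0): return [(u0+(X-X0+.5)/k-.5,v0+(Y-Y0+.5)/k-.5) for X,Y in l]
# case
M=[[.13,.09,.075],[.13,-.09,.075],[-.13,.09,.075],[-.13,-.09,.075]]
u=px([(112,325),(355,380)],225,145,4,0,300)+px([(434,477),(683,530)],225,195,4,400,300)
x,r=fit([(t,M,u)],[.6,0,0]);print("case",x,r)
M2=M[:2]+M[2:]
x2,r=fit([(s,[[.13,-.09,.075],[.13,.09,.075],[-.13,.09,.075],[-.13,-.09,.075]],[(297,255),(344,227),(287,181),(242,211)])],x);print("case scene",x2,r.ravel())
L=[[-.059,.015,.012],[-.059,-.015,.012],[.007,.015,.012],[0,0,.12]]
u=px([(277,188),(333,185),(264,77),(343,98)],360,245,5,200,0)
x,r=fit([(t,L,u)],[.42,-.3,0]);print("L",x,r)
u=px([(618,147),(652,109),(740,158),(680,60)],150,235,5,600,0)
x,r=fit([(s,[[-.059,-.015,.012],[-.059,.015,.012],[.007,-.015,.012],[0,0,.12]],u)],x);print("L scene",x,r)
print(np.linalg.inv(t["view"])[:3,3])
E
```

```text
case [ 0.6066 -0.0097 -0.1858] [[ 0.0953  0.0578]
 [ 0.1884 -0.6194]
 [ 0.0674  0.24  ]
 [-0.3634  0.2283]]
case scene [ 0.6104 -0.0098 -0.1982] [ 0.3731  6.8354  1.8257  0.5109 -0.4198 -5.5207 -2.5263 -7.1573]
L [ 0.437  -0.3279  0.1337] [[ 0.4685 -0.0113]
 [-0.852  -0.5304]
 [ 0.344   0.1682]
 [-0.0929  0.3032]]
L scene [ 0.4411 -0.3188  0.3251] [[ 0.6632  0.3647]
 [-0.7242 -0.4207]
 [-2.8958  5.2837]
 [ 2.2778 -2.3546]]
[ 0.5084 -0.0112  1.2334]
```

```bash
cat >> h.py <<'E'
def caseR(yaw,tilt=0): # tool x along case x, z down; tilt>0 swings tool z towards +x
    return R.from_euler("z",yaw)*R.from_euler("y",-tilt)*R.from_euler("x",np.pi)
def go(pos,Rt):
    from rig import bot, viewer
    s=bot.get_state(); Rc=R.from_quat(s["ee_rot"])
    print("t",round(s["time"],2),"shift",np.round(Rc.inv().apply(np.array(pos)-s["ee_pos"]),4),"rot",np.round((Rc.inv()*Rt).as_rotvec(),3))
E
python3 - <<'E'
from h import *
c=[.6066,-.0097,-.186]
p=place(c,[[-.03,0,.30]])[0]; print(p); go(p,caseR(c[2]))
E
```

```text
[ 0.57711745 -0.00415212  0.3       ]
t 0.1 shift [ 0.543  -0.4538 -0.0564] rot [-0.002  0.     0.525]
```

Units first: shifts go in shares of 0.75 m and turns go in shares of 90 degrees. So 0.543 m / 0.75 = 0.724, -0.454 m / 0.75 = -0.6053, 0.525 rad / 1.5708 = 0.3342.

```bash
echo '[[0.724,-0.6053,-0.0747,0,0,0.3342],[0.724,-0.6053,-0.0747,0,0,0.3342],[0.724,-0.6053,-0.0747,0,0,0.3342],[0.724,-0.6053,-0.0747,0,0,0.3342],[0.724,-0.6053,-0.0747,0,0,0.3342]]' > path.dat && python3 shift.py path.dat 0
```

```text
refused: ROWS must be an object with the rows under "segments". Nothing was moved.
```

The error is about the shape of the input: an object with the rows under "segments". Fixing that and sending the same move.

```bash
echo '{"segments":[[0.724,-0.6053,-0.0747,0,0,0.3342],[0.724,-0.6053,-0.0747,0,0,0.3342],[0.724,-0.6053,-0.0747,0,0,0.3342],[0.724,-0.6053,-0.0747,0,0,0.3342],[0.724,-0.6053,-0.0747,0,0,0.3342]]}' > path.dat && python3 shift.py path.dat 0
python3 - <<'E'
from h import *
c=[.6066,-.0097,-.186]
p=place(c,[[-.03,0,.30]])[0]; go(p,caseR(c[2]))
E
```

```text
time: 0.72
ee_pos: [0.3756, -0.3431, 0.2684]
ee_rot: [0.996, -0.093, -0.0, 0.0]
contact_force: [0.6, -0.9, -0.4]
finger_gap: 0.0467
grip_force: 0.0
t 0.72 shift [ 0.1352 -0.3704 -0.0317] rot [ 0.  0. -0.]
```

Converted, -0.37 m / 0.75 = -0.4933, 0.135 m / 0.75 = 0.18.

```bash
echo '{"segments":[[0.18,-0.4933,-0.0427,0,0,0],[0.18,-0.4933,-0.0427,0,0,0],[0.18,-0.4933,-0.0427,0,0,0],[0.18,-0.4933,-0.0427,0,0,0],[0.18,-0.4933,-0.0427,0,0,0]]}' > path.dat && python3 shift.py path.dat;  echo '{"segments":[[0.0307,-0.0867,-0.008,0,0,0],[0.0307,-0.0867,-0.008,0,0,0],[0.0307,-0.0867,-0.008,0,0,0]]}' > path.dat && python3 shift.py path.dat
python3 - <<'E'
from h import *
from rig import bot, viewer
c=[.6066,-.0097,-.186]
p=place(c,[[-.03,0,.30]])[0]; go(p,caseR(c[2]))
d=viewer.snapshot("wrist"); np.savez("pics/w1.npz",**d); cv2.imwrite("pics/w1.png",d["pixels"][:,:,::-1])
s=bot.get_state(); Ti=np.linalg.inv(d["view"]); Rc=R.from_quat(s["ee_rot"])
print("cam in tool",Rc.inv().apply(Ti[:3,3]-s["ee_pos"]), (Rc.inv()*R.from_matrix(Ti[:3,:3])).as_matrix().round(3))
M=[[.13,.09,.075],[.13,-.09,.075],[-.13,.09,.075],[-.13,-.09,.075],[.022,0,.1]]
print(proj(d,place(c,M)).round(1))
E
```

```text
time: 1.35
ee_pos: [0.5346, -0.0758, 0.2937]
ee_rot: [0.996, -0.093, -0.0, 0.0]
contact_force: [0.5, -0.2, 0.1]
finger_gap: 0.001
grip_force: 0.0
time: 1.72
ee_pos: [0.5684, -0.0174, 0.2991]
ee_rot: [0.996, -0.092, -0.001, 0.0]
contact_force: [-0.9, -0.8, 0.1]
finger_gap: 0.0003
grip_force: 0.0
t 1.73 shift [ 0.0061 -0.0146 -0.0009] rot [0.    0.001 0.001]
cam in tool [ 0.07750069 -0.00242115 -0.14159873] [[ 0.003 -0.958 -0.288]
 [ 1.     0.003  0.   ]
 [ 0.001 -0.288  0.958]]
[[172.4   4.1]
 [366.6   4.6]
 [192.9 260.9]
 [350.6 261.2]
 [269.6 125.6]]
```

View pics/w1.png

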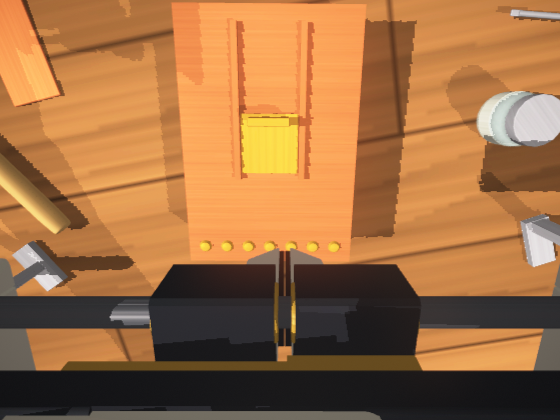

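The wrist view shows the case corners at about (172,3) and (366,5), with the tab at (270,121). These match the projection of the fitted pose within about 2 px, so I go down in front of the tab.

Run:
```python
from h import *
c=[.6066,-.0097,-.186]
p=place(c,[[-.004,0,.106]])[0]; go(p,caseR(c[2]))
```

```text
t 1.77 shift [ 0.0323 -0.0164  0.193 ] rot [ 0.001  0.001 -0.001]
```

Converted, 0.193 m / 0.75 = 0.2573, 0.17 m / 0.75 = 0.2267.

```bash
echo '{"segments":[[0.0427,-0.0213,0.08,0,0,0],[0.0427,-0.0213,0.16,0,0,0],[0.0427,-0.0213,0.2267,0,0,0],[0.0427,-0.0213,0.2573,0,0,0],[0.0427,-0.0213,0.2573,0,0,0]]}' > path.dat && python3 shift.py path.dat
python3 - <<'E'
from h import *
c=[.6066,-.0097,-.186]
p=place(c,[[.062,0,.106]])[0]; go(p,caseR(c[2]))
E
```

```text
time: 2.4
ee_pos: [0.6007, -0.0108, 0.1043]
ee_rot: [0.996, -0.095, -0.003, 0.001]
contact_force: [-0.1, -0.1, 0.6]
finger_gap: 0.0006
grip_force: 0.0
t 2.4 shift [ 0.0676 -0.0024 -0.0021] rot [ 0.002  0.005 -0.003]
```

Converted, 0.062 m / 0.75 = 0.0827, 0.058 m / 0.75 = 0.0773.

```bash
echo '{"segments":[[0.02,-0.0027,0,0,0,0],[0.04,-0.0027,0,0,0,0],[0.06,-0.0027,0,0,0,0],[0.0773,-0.0027,0,0,0,0],[0.0827,-0.0027,0,0,0,0]]}' > path.dat && python3 shift.py path.dat;echo '{"segments":[[0.0027,0,0,0,0,0],[0.0027,0,0,0,0,0]]}' > path.dat && python3 shift.py path.dat
python3 - <<'E'
from h import *
c=[.6066,-.0097,-.186]
p=place(c,[[.0645,0,.106]])[0]; go(p,caseR(c[2]))
E
```

```text
time: 3.02
ee_pos: [0.6655, -0.0189, 0.1078]
ee_rot: [0.996, -0.094, 0.001, 0.0]
contact_force: [-2.1, -0.2, 0.9]
finger_gap: 0.0006
grip_force: 0.8
time: 3.28
ee_pos: [0.6667, -0.0177, 0.107]
ee_rot: [0.996, -0.093, 0.001, -0.0]
contact_force: [-0.5, 0.2, 0.5]
finger_gap: 0.0001
grip_force: 0.0
t 3.27 shift [0.0039 0.0033 0.001 ] rot [-0.    -0.001 -0.   ]
```

Converted, 0.004 m / 0.75 = 0.0053, 0.002 m / 0.75 = 0.0027.

```bash
echo '{"segments":[[0.0053,0.0027,0,0,0,0],[0.0053,0.0027,0,0,0,0]]}' > path.dat && python3 shift.py path.dat;echo '{"segments":[[0.004,0,0,0,0,0],[0.004,0,0,0,0,0]]}' > path.dat && python3 shift.py path.dat
```

```text
time: 3.52
ee_pos: [0.6702, -0.0204, 0.1067]
ee_rot: [0.996, -0.093, 0.0, -0.0]
contact_force: [-0.2, 0.2, 0.9]
finger_gap: 0.0007
grip_force: 0.3
time: 3.78
ee_pos: [0.6704, -0.0204, 0.1065]
ee_rot: [0.996, -0.093, -0.003, 0.0]
contact_force: [-8.1, 1.3, 7.0]
finger_gap: 0.0001
grip_force: 4.4
```

The plate is at its stop: 8 N, no further motion, and TCP case x of 64.7 mm against 64.5 predicted. Now I back off, rise, and go to a viewing pose before the L weight.

Converted, -0.17 m / 0.75 = -0.2267, -0.12 m / 0.75 = -0.16.

```bash
echo '{"segments":[[-0.0267,0,0,0,0,0],[-0.0267,0,-0.08,0,0,0],[-0.0267,0,-0.16,0,0,0],[-0.0267,0,-0.2267,0,0,0]]}' > path.dat && python3 shift.py path.dat 0.08
python3 - <<'E'
from h import *
l=[.437,-.3279,.134]
p=place(l,[[-.08,0,.28]])[0]; go(p,caseR(l[2]))
E
```

```text
time: 4.28
ee_pos: [0.654, -0.0176, 0.2795]
ee_rot: [0.996, -0.093, 0.001, 0.0]
contact_force: [0.7, 0.6, -0.5]
finger_gap: 0.036
grip_force: 0.0
t 4.28 shift [-0.2317  0.3704 -0.0012] rot [ 0.    -0.003 -0.32 ]
```

Converted, 0.37 m / 0.75 = 0.4933, -0.232 m / 0.75 = -0.3093, -0.32 rad / 1.5708 = -0.2037.

```bash
echo '{"segments":[[-0.3093,0.4933,0,0,0,-0.2037],[-0.3093,0.4933,0,0,0,-0.2037],[-0.3093,0.4933,0,0,0,-0.2037],[-0.3093,0.4933,0,0,0,-0.2037],[-0.3093,0.4933,0,0,0,-0.2037]]}' > path.dat && python3 shift.py path.dat
python3 - <<'E'
from h import *
l=[.437,-.3279,.134]
p=place(l,[[-.08,0,.28]])[0]; go(p,caseR(l[2]))
E
```

```text
time: 4.9
ee_pos: [0.4399, -0.2487, 0.2771]
ee_rot: [0.998, 0.067, 0.001, 0.001]
contact_force: [0.3, -1.0, 0.6]
finger_gap: 0.0797
grip_force: 0.0
t 4.9 shift [-0.0934  0.0781 -0.0028] rot [ 0.002 -0.001 -0.   ]
```

```bash
echo '{"segments":[[-0.124,0.104,0,0,0,0],[-0.124,0.104,0,0,0,0],[-0.124,0.104,0,0,0,0],[-0.124,0.104,0,0,0,0]]}' > path.dat && python3 shift.py path.dat
python3 - <<'E'
from h import *
from rig import bot, viewer
l=[.437,-.3279,.134]
d=viewer.snapshot("wrist"); np.savez("pics/w2.npz",**d); im=d["pixels"][:,:,::-1]
L=[[-.059,.015,.012],[-.059,-.015,.012],[.007,.015,.012],[.007,-.015,.012],[0,0,.12]]
u=proj(d,place(l,L)); print(u.round(1))
x0,y0=np.clip((u.mean(0)-[80,60]).astype(int),0,[400,300]); print(x0,y0)
cv2.imwrite("pics/w2.png",cv2.resize(im[y0:y0+120,x0:x0+160],None,fx=5,fy=5,interpolation=cv2.INTER_CUBIC))
p=place(l,[[-.08,0,.28]])[0]; go(p,caseR(l[2]))
E
```

```text
time: 5.4
ee_pos: [0.3598, -0.3366, 0.277]
ee_rot: [0.998, 0.067, 0.0, 0.0]
contact_force: [0.8, -0.4, -0.8]
finger_gap: 0.0804
grip_force: 0.0
[[273.3 157.8]
 [299.2 157.8]
 [272.8  98.1]
 [299.9  98.2]
 [287.2 104.7]]
206 63
t 5.45 shift [-0.0031  0.0024 -0.003 ] rot [ 0.    -0.001  0.001]
```

View pics/w2.png

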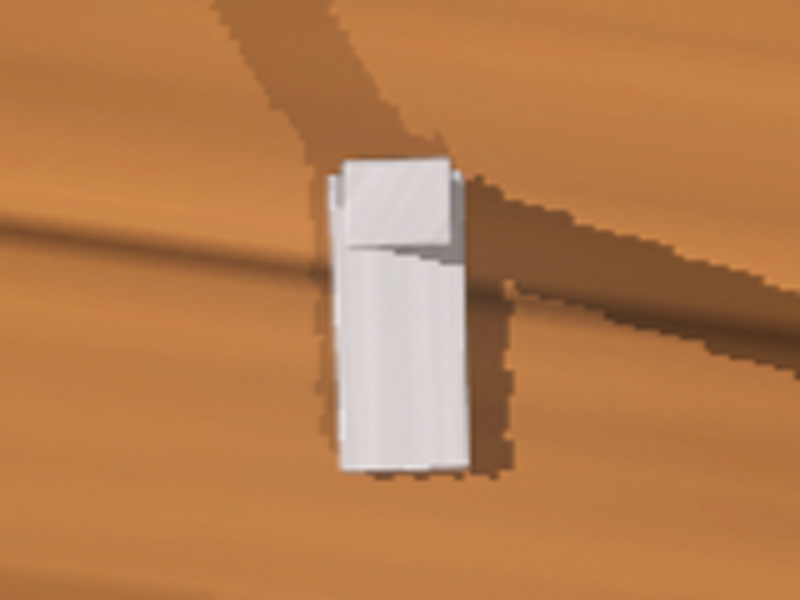

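The L weight is seen from above, in crop pixels at 5x. Toe corners are at (341,468) and (467,465), heel corners at (331,176) and (464,172), and the stem top at (343..450, 159..246). I refit from these.

Run:
```python
from h import *
np.set_printoptions(precision=4,suppress=True)
d=np.load("pics/w2.npz")
L=[[-.059,.015,.012],[-.059,-.015,.012],[.007,.015,.012],[.007,-.015,.012],[.007,.009,.12],[.007,-.009,.12],[-.007,-.009,.12],[-.007,.009,.12]]
U=[(341,468),(467,465),(331,176),(464,172),(343,159),(449,157),(451,245),(346,247)]
u=[(206+(a+.5)/5-.5,63+(b+.5)/5-.5) for a,b in U]
l,r=fit([(d,L,u)],[.437,-.328,.134]); print(l,r.ravel())
l0=l
p=place(l,[[0,0,.102]])[0]; print(p); go(p,caseR(l[2]))
```

```text
[ 0.4381 -0.3261  0.1625] [-0.4138  0.805   0.2442  0.6695 -0.6322 -0.5093 -0.1106 -0.5148 -0.2933
 -0.0588  0.7159 -0.3198  0.6322  0.0191 -0.2672  0.2626]
[ 0.4381 -0.3261  0.102 ]
t 5.45 shift [0.0781 0.0009 0.1751] rot [ 0.    -0.001 -0.027]
```

Converted, 0.178 m / 0.75 = 0.2373, 0.12 m / 0.75 = 0.16, -0.027 rad / 1.5708 = -0.0172.

```bash
echo '{"segments":[[0.0733,0.0013,0.0267,0,0,-0.0172],[0.104,0.0013,0.0933,0,0,-0.0172],[0.104,0.0013,0.16,0,0,-0.0172],[0.104,0.0013,0.2133,0,0,-0.0172],[0.104,0.0013,0.2373,0,0,-0.0172]]}' > path.dat && python3 shift.py path.dat 0.05; echo '{"segments":[[0,0,0,0,0,0]]}' > path.dat && python3 shift.py path.dat
python3 - <<'E'
from h import *
l=[.4381,-.3261,.1625]
p=place(l,[[0,0,.099]])[0]; go(p,caseR(l[2]))
E
```

```text
time: 6.08
ee_pos: [0.4371, -0.3245, 0.0965]
ee_rot: [0.997, 0.082, -0.001, -0.002]
contact_force: [0.5, 0.2, 0.1]
finger_gap: 0.0503
grip_force: 0.0
time: 6.2
ee_pos: [0.4373, -0.3258, 0.0981]
ee_rot: [0.997, 0.081, -0.0, -0.001]
contact_force: [0.6, -0.2, 0.3]
finger_gap: 0.0505
grip_force: 0.0
t 6.2 shift [ 0.0007  0.0005 -0.0009] rot [-0.002  0.001  0.   ]
```

Positioned; close.

Converted, -0.2 m / 0.75 = -0.2667, -0.18 m / 0.75 = -0.24.

```bash
echo '{"segments":[[0,0,0,0,0,0],[0,0,0,0,0,0],[0,0,0,0,0,0],[0,0,0,0,0,0]]}' > path.dat && python3 shift.py path.dat 0 55; echo '{"segments":[[0,0,-0.0267,0,0,0],[0,0,-0.08,0,0,0],[0,0,-0.16,0,0,0],[0,0,-0.24,0,0,0],[0,0,-0.2667,0,0,0]]}' > path.dat && python3 shift.py path.dat; echo '{"segments":[[0,0,0,0,0,0]]}' > path.dat && python3 shift.py path.dat;python3 - <<'E'
from h import *
c=[.6066,-.0097,-.186]
p=place(c,[[-.16,0,.27]])[0]; go(p,caseR(c[2]))
E
```

```text
time: 6.7
ee_pos: [0.437, -0.3275, 0.0994]
ee_rot: [0.997, 0.08, 0.0, 0.0]
contact_force: [-0.1, -0.7, 3.1]
finger_gap: 0.0177
grip_force: 55.0
time: 7.32
ee_pos: [0.4385, -0.3275, 0.304]
ee_rot: [0.997, 0.081, 0.002, 0.002]
contact_force: [-0.0, 0.1, -3.9]
finger_gap: 0.0179
grip_force: 55.0
time: 7.45
ee_pos: [0.4376, -0.3274, 0.3012]
ee_rot: [0.997, 0.08, 0.001, 0.002]
contact_force: [-0.5, -0.6, -3.4]
finger_gap: 0.0176
grip_force: 55.0
t 7.45 shift [ 0.0672 -0.341   0.0302] rot [ 0.003 -0.003  0.347]
```

Lifted firmly. Now I work out the tipped waypoints for the inner corner P of the L, in the case frame.

```bash
cat >> h.py <<'E'
C=[.6066,-.0097,-.186]
OFF=np.array([-.0057,0,-.087]) # P minus TCP in weight axes
def wp(px,pz,tilt): # P in case frame (mm), tilt deg
    t=np.radians(tilt)
    RL=R.from_euler("z",C[2])*R.from_euler("y",-t)
    P=place(C,[[px/1e3,0,pz/1e3]])[0]
    go(P-RL.apply(OFF),caseR(C[2],t))
def where():
    from rig import bot, viewer
    s=bot.get_state(); Rt=R.from_quat(s["ee_rot"]); RL=Rt*R.from_euler("x",np.pi)
    P=s["ee_pos"]+RL.apply(OFF); q=R.from_euler("z",-C[2]).apply(P-[C[0],C[1],0])
    e=(R.from_euler("z",-C[2])*RL).as_euler("ZYX",degrees=True)
    print("P case mm",np.round(q*1e3,1),"yaw,tilt,roll deg",np.round(e*[1,-1,1],2),"j",np.round(s["joints"],2),"F",np.round(s["contact_force"],1))
E
python3 -c "
from h import *
where(); wp(60,180,45)"
```

```text
P case mm [-112.4 -345.7  214.2] yaw,tilt,roll deg [19.88  0.14 -0.21] j [ 1.15  0.29 -0.68  1.74  0.2   1.17 -0.99] F [-0.5 -0.6 -3.4]
t 7.45 shift [ 0.22   -0.2859  0.0552] rot [-0.133  0.774  0.33 ]
```

Converted, -0.27 m / 0.75 = -0.36, -0.228 m / 0.75 = -0.304, 0.774 rad / 1.5708 = 0.4927.

```bash
echo '{"segments":[[0.0533,-0.076,0,-0.0172,0.0987,0.042],[0.1067,-0.152,0.0133,-0.0337,0.1974,0.084],[0.16,-0.2267,0.0267,-0.0509,0.2954,0.1261],[0.2133,-0.304,0.0467,-0.0675,0.3941,0.1681],[0.2667,-0.36,0.0667,-0.0847,0.4927,0.2101]]}' > path.dat && python3 shift.py path.dat;python3 -c "
from h import *
where(); wp(60,180,45)"
```

```text
time: 8.07
ee_pos: [0.54, -0.1073, 0.2646]
ee_rot: [0.952, -0.06, 0.296, 0.042]
contact_force: [-1.2, -2.0, -3.4]
finger_gap: 0.0176
grip_force: 55.0
P case mm [  -2.4 -109.6  189.9] yaw,tilt,roll deg [ 4.41 34.69 -3.14] j [ 1.15  0.02 -1.03  2.26  0.21  0.27 -1.75] F [-1.2 -2.  -3.4]
t 8.07 shift [ 0.0369 -0.1066  0.0429] rot [0.005 0.178 0.064]
```

Converted, -0.107 m / 0.75 = -0.1427, -0.053 m / 0.75 = -0.0707, 0.178 rad / 1.5708 = 0.1133.

```bash
echo '{"segments":[[0.024,-0.0707,0.0267,0,0.0573,0.0204],[0.0493,-0.1427,0.0573,0,0.1133,0.0407],[0.0493,-0.1427,0.0573,0,0.1133,0.0407],[0.0493,-0.1427,0.0573,0,0.1133,0.0407]]}' > path.dat && python3 shift.py path.dat;python3 -c "
from h import *
where(); wp(60,180,45)"
```

```text
time: 8.57
ee_pos: [0.5753, -0.079, 0.2721]
ee_rot: [0.938, -0.083, 0.334, 0.043]
contact_force: [0.4, -0.3, -3.6]
finger_gap: 0.0179
grip_force: 55.0
P case mm [ 32.8 -75.6 201.2] yaw,tilt,roll deg [ 1.24 39.31 -1.85] j [ 0.27  0.02 -0.26  2.27  0.67  0.21 -2.34] F [ 0.4 -0.3 -3.6]
t 8.57 shift [ 0.0002 -0.0745  0.0321] rot [0.018 0.099 0.018]
```

```bash
python3 -c "
from h import *
wp(56,135,38)"
```

```text
t 8.57 shift [-0.0207 -0.0754  0.0646] rot [ 0.019 -0.023  0.017]
```

Converted, -0.075 m / 0.75 = -0.1, 0.064 m / 0.75 = 0.0853, -0.023 rad / 1.5708 = -0.0146.

```bash
echo '{"segments":[[-0.0093,-0.0333,0.0133,0.0038,-0.0064,0.0038],[-0.0187,-0.0667,0.04,0.0083,-0.0146,0.0076],[-0.028,-0.1,0.0667,0.0121,-0.0146,0.0108],[-0.028,-0.1,0.0853,0.0121,-0.0146,0.0108],[-0.028,-0.1,0.0853,0.0121,-0.0146,0.0108]]}' > path.dat && python3 shift.py path.dat;python3 -c "
from h import *
where(); wp(56,135,38)"
```

```text
time: 9.2
ee_pos: [0.617, -0.0049, 0.2224]
ee_rot: [0.946, -0.083, 0.312, 0.031]
contact_force: [-0.5, 0.2, -4.1]
finger_gap: 0.018
grip_force: 55.0
P case mm [ 56.5   6.6 149.1] yaw,tilt,roll deg [ 0.82 36.52 -0.47] j [-0.46  0.19  0.35  2.21  0.74  0.19 -2.57] F [-0.5  0.2 -4.1]
t 9.2 shift [-0.0111  0.0066  0.0109] rot [-0.     0.026  0.011]
```

J6 and J7 are at their limits at a 36° tip. The plan is to set the weight back on the bench and regrasp it with the tool leaning about 25° relative to the stem, so the wrist stays in range while the weight is tipped.

```bash
python3 -c "
from h import *
go([.58,-.08,.30],caseR(-.1,.3)); go([.437,-.327,.27],caseR(.1625,0))"
```

```text
t 9.2 shift [ 0.0272  0.081  -0.0758] rot [ 0.041 -0.337 -0.066]
t 9.2 shift [-0.0699  0.3491 -0.1082] rot [ 0.114 -0.63  -0.325]
```

Converted, 0.081 m / 0.75 = 0.108, -0.076 m / 0.75 = -0.1013, -0.337 rad / 1.5708 = -0.2145.

```bash
echo '{"segments":[[0.0187,0.04,-0.0507,0.0095,-0.0764,-0.0127],[0.036,0.108,-0.1013,0.0261,-0.1592,-0.042],[0.036,0.108,-0.1013,0.0261,-0.2145,-0.042],[0.036,0.108,-0.1013,0.0261,-0.2145,-0.042]]}' > path.dat && python3 shift.py path.dat;python3 -c "
from h import *
where(); go([.437,-.327,.27],caseR(.1625,0))"
```

```text
time: 9.7
ee_pos: [0.5772, -0.0881, 0.303]
ee_rot: [0.987, -0.055, 0.149, 0.006]
contact_force: [0.1, -1.1, -3.9]
finger_gap: 0.0175
grip_force: 55.0
P case mm [  5.7 -80.6 218.2] yaw,tilt,roll deg [ 4.23 17.19  0.29] j [ 0.17  0.12 -0.07  1.92  0.01  0.8  -1.58] F [ 0.1 -1.1 -3.9]
t 9.7 shift [-0.1173  0.2531 -0.003 ] rot [ 0.036 -0.299 -0.272]
```

Converted, 0.253 m / 0.75 = 0.3373, 0.24 m / 0.75 = 0.32, 0.01 rad / 1.5708 = 0.0064.

```bash
echo '{"segments":[[-0.04,0.08,0,0.0064,-0.0477,-0.0433],[-0.08,0.16,0,0.0127,-0.0955,-0.0866],[-0.12,0.24,0,0.0191,-0.1401,-0.1273],[-0.156,0.32,0,0.0229,-0.1903,-0.1732],[-0.156,0.3373,-0.004,0.0229,-0.1903,-0.1732]]}' > path.dat && python3 shift.py path.dat;echo '{"segments":[[0,0,0,0,0,0]]}' > path.dat && python3 shift.py path.dat;python3 -c "
from h import *
where(); go([.437,-.327,.102],caseR(.1625,0))"
```

```text
time: 10.32
ee_pos: [0.4357, -0.3281, 0.2675]
ee_rot: [0.997, 0.08, -0.001, 0.001]
contact_force: [0.5, 0.3, -3.7]
finger_gap: 0.0181
grip_force: 55.0
time: 10.45
ee_pos: [0.4362, -0.3282, 0.2683]
ee_rot: [0.997, 0.078, 0.0, 0.001]
contact_force: [-0.2, 0.3, -3.3]
finger_gap: 0.0179
grip_force: 55.0
P case mm [-113.8 -346.6  181.3] yaw,tilt,roll deg [19.63  0.03 -0.14] j [ 0.51  0.26  0.1   1.8  -0.03  1.08 -0.8 ] F [-0.2  0.3 -3.3]
t 10.45 shift [ 0.0009 -0.0015  0.1663] rot [ 0.002 -0.001 -0.006]
```

Converted, 0.164 m / 0.75 = 0.2187, 0.16 m / 0.75 = 0.2133.

```bash
echo '{"segments":[[0,0,0.0667,0,0,0],[0,0,0.1333,0,0,0],[0,0,0.1867,0,0,0],[0,0,0.2133,0,0,0],[0,0,0.2187,0,0,0]]}' > path.dat && python3 shift.py path.dat;echo '{"segments":[[0,0,0.004,0,0,0],[0,0,0.004,0,0,0]]}' > path.dat && python3 shift.py path.dat;echo '{"segments":[[0,0,0.0027,0,0,0],[0,0,0.0027,0,0,0]]}' > path.dat && python3 shift.py path.dat
```

```text
time: 11.08
ee_pos: [0.439, -0.3232, 0.1037]
ee_rot: [0.997, 0.082, 0.0, -0.0]
contact_force: [-0.0, 0.1, -3.3]
finger_gap: 0.0179
grip_force: 55.0
time: 11.32
ee_pos: [0.441, -0.3255, 0.1036]
ee_rot: [0.997, 0.082, 0.003, 0.002]
contact_force: [-0.4, 0.7, -3.4]
finger_gap: 0.0177
grip_force: 55.0
time: 11.58
ee_pos: [0.4407, -0.3254, 0.1012]
ee_rot: [0.997, 0.082, 0.002, 0.002]
contact_force: [-1.3, 0.7, -3.5]
finger_gap: 0.0178
grip_force: 55.0
```

Converted, 0.002 m / 0.75 = 0.0027.

```bash
echo '{"segments":[[0,0,0.0027,0,0,0],[0,0,0.0027,0,0,0]]}' > path.dat && python3 shift.py path.dat;echo '{"segments":[[0,0,0.0013,0,0,0],[0,0,0.0013,0,0,0]]}' > path.dat && python3 shift.py path.dat
```

```text
time: 11.82
ee_pos: [0.441, -0.3255, 0.0994]
ee_rot: [0.997, 0.082, 0.002, 0.002]
contact_force: [0.1, -0.1, 3.1]
finger_gap: 0.0179
grip_force: 55.0
time: 12.08
ee_pos: [0.4412, -0.3256, 0.0993]
ee_rot: [0.997, 0.082, 0.003, 0.002]
contact_force: [-2.2, 2.4, 10.9]
finger_gap: 0.0176
grip_force: 55.0
```

Converted, -0.001 m / 0.75 = -0.0013.

```bash
echo '{"segments":[[0,0,-0.0013,0,0,0],[0,0,-0.0013,0,0,0]]}' > path.dat && python3 shift.py path.dat 0.05; echo '{"segments":[[0,0,0,0,0,0],[0,0,0,0,0,0]]}' > path.dat && python3 shift.py path.dat
python3 - <<'E'
from h import *
Rt=caseR(.162,np.radians(-25)); G=np.array([.4424,-.3254,.1])
go(G+Rt.apply([0,0,.002]),Rt); where()
E
```

```text
time: 12.32
ee_pos: [0.4406, -0.3255, 0.0989]
ee_rot: [0.997, 0.082, 0.002, 0.002]
contact_force: [-0.6, 0.2, -0.7]
finger_gap: 0.0332
grip_force: 0.0
time: 12.58
ee_pos: [0.4403, -0.3253, 0.0985]
ee_rot: [0.997, 0.082, 0.002, 0.001]
contact_force: [1.1, 0.2, 0.4]
finger_gap: 0.0484
grip_force: 0.0
t 12.57 shift [0.0012 0.0005 0.0003] rot [ 0.003 -0.44   0.001]
P case mm [-110.  -343.    11.5] yaw,tilt,roll deg [20.04  0.19 -0.18] j [ 0.52  0.48  0.08  1.94 -0.05  0.72 -0.77] F [1.1 0.2 0.4]
```

Converted, 0.001 m / 0.75 = 0.0013, -0.527 rad / 1.5708 = -0.3355.

```bash
echo '{"segments":[[0.0013,0,0,0,-0.1082,0],[0.0013,0,0,0,-0.2165,0],[0.0013,0,0,0,-0.3183,0],[0.0013,0,0,0,-0.3355,0],[0.0013,0,0,0,-0.3355,0]]}' > path.dat && python3 shift.py path.dat;  python3 - <<'E'
from h import *
Rt=caseR(.162,np.radians(-30)); G=np.array([.4424,-.3254,.1])
go(G+Rt.apply([0,0,.002]),Rt); where()
E
```

```text
time: 13.2
ee_pos: [0.4409, -0.3252, 0.098]
ee_rot: [0.963, 0.079, -0.258, 0.023]
contact_force: [-0.6, 0.6, -0.1]
finger_gap: 0.05
grip_force: 0.0
t 13.2 shift [ 0.0003  0.0005 -0.0004] rot [ 0.003 -0.     0.   ]
P case mm [-149.9 -357.5   25.5] yaw,tilt,roll deg [ 19.96 -29.98  -0.18] j [ 0.27  0.74  0.2   1.61  0.17  1.24 -1.04] F [-0.6  0.6 -0.1]
```

Units first: shifts go in shares of 0.75 m and turns go in shares of 90 degrees. So -0.173 m / 0.75 = -0.2307, -0.13 m / 0.75 = -0.1733.

```bash
echo '{"segments":[[0,0,0,0,0,0],[0,0,0,0,0,0],[0,0,0,0,0,0],[0,0,0,0,0,0]]}' > path.dat && python3 shift.py path.dat 0 58; python3 -c "
from h import *
where()"; echo '{"segments":[[-0.0067,0,-0.012,0,0,0],[-0.0267,0,-0.0467,0,0,0],[-0.06,0,-0.104,0,0,0],[-0.1,0,-0.1733,0,0,0],[-0.1333,0,-0.2307,0,0,0]]}' > path.dat && python3 shift.py path.dat; sed -i 's/OFF=.*/OFF=np.array([-.0055,0,-.086]); AL=np.radians(30)/; s/caseR(C\[2\],t))/caseR(C[2],t-AL))/; s/RL=Rt\*R.from_euler("x",np.pi)/RL=Rt*R.from_euler("x",np.pi)*R.from_euler("y",-AL)/' h.py; grep -n AL h.py; python3 -c "
from h import *
where(); wp(60,180,45)"
```

```text
time: 13.7
ee_pos: [0.4413, -0.3254, 0.0992]
ee_rot: [0.963, 0.078, -0.257, 0.023]
contact_force: [0.4, -0.7, 1.8]
finger_gap: 0.0176
grip_force: 58.0
P case mm [-149.4 -357.6   26.7] yaw,tilt,roll deg [ 19.9  -29.96  -0.23] j [ 0.27  0.74  0.2   1.6   0.17  1.25 -1.04] F [ 0.4 -0.7  1.8]
time: 14.32
ee_pos: [0.4414, -0.3244, 0.301]
ee_rot: [0.963, 0.079, -0.257, 0.023]
contact_force: [0.2, -0.2, -3.1]
finger_gap: 0.0175
grip_force: 58.0
20:OFF=np.array([-.0055,0,-.086]); AL=np.radians(30)
25:    go(P-RL.apply(OFF),caseR(C[2],t-AL))
28:    s=bot.get_state(); Rt=R.from_quat(s["ee_rot"]); RL=Rt*R.from_euler("x",np.pi)*R.from_euler("y",-AL)
P case mm [-109.1 -342.   215. ] yaw,tilt,roll deg [20.06  0.1  -0.21] j [ 0.25  0.52  0.23  1.48  0.19  1.59 -0.97] F [ 0.2 -0.2 -3.1]
t 14.32 shift [ 0.2159 -0.2826 -0.0604] rot [0.05  0.775 0.356]
```

Converted, -0.283 m / 0.75 = -0.3773, -0.226 m / 0.75 = -0.3013, 0.775 rad / 1.5708 = 0.4934.

```bash
sed -i 's/-.0055,0,-.086/-.0058,0,-.087/' h.py; echo '{"segments":[[0.0573,-0.076,-0.0267,0.0064,0.0987,0.0452],[0.1147,-0.1507,-0.0467,0.0127,0.1974,0.0904],[0.1733,-0.2267,-0.0667,0.0191,0.296,0.1356],[0.2293,-0.3013,-0.0733,0.0255,0.3947,0.1808],[0.288,-0.3773,-0.08,0.0318,0.4934,0.2266]]}' > path.dat && python3 shift.py path.dat; echo '{"segments":[[0,0,0,0,0,0]]}' > path.dat && python3 shift.py path.dat; python3 -c "
from h import *
where(); wp(60,180,45); wp(52,133,45)"
```

```text
time: 14.95
ee_pos: [0.5883, -0.0519, 0.2539]
ee_rot: [0.987, -0.094, 0.132, 0.012]
contact_force: [1.9, -1.0, -3.8]
finger_gap: 0.0177
grip_force: 58.0
time: 15.08
ee_pos: [0.585, -0.0459, 0.251]
ee_rot: [0.988, -0.088, 0.127, 0.011]
contact_force: [-1.5, -1.0, -2.7]
finger_gap: 0.0177
grip_force: 58.0
P case mm [ 42.5 -39.  185.1] yaw,tilt,roll deg [ 0.45 44.67  0.12] j [-0.09  0.2   0.11  1.94  0.02  0.74 -1.75] F [-1.5 -1.  -2.7]
t 15.07 shift [ 0.0155 -0.0394  0.0097] rot [-0.004  0.006  0.009]
t 15.07 shift [-0.0041 -0.0394  0.0531] rot [-0.004  0.006  0.009]
```

Converted, 0.053 m / 0.75 = 0.0707, -0.039 m / 0.75 = -0.052, 0.009 rad / 1.5708 = 0.0057.

```bash
echo '{"segments":[[0.0067,-0.0267,0.0107,-0.0013,0.0019,0.0032],[0.0067,-0.052,0.024,-0.0025,0.0038,0.0057],[0,-0.052,0.0467,-0.0025,0.0038,0.0057],[-0.0053,-0.052,0.0707,-0.0025,0.0038,0.0057],[-0.0053,-0.052,0.0707,-0.0025,0.0038,0.0057]]}' > path.dat && python3 shift.py path.dat; echo '{"segments":[[0,0,0,0,0,0]]}' > path.dat && python3 shift.py path.dat
python3 - <<'E'
from h import *
from rig import bot, viewer
where(); wp(52,133,45); wp(31.5,113,45)
d=viewer.snapshot("wrist");cv2.imwrite("pics/w3.png",d["pixels"][:,:,::-1]); np.savez("pics/w3.npz",**d)
print(proj(d,place(C,[[-.02,.019,.075],[-.02,-.019,.075],[.02,.019,.075],[.02,-.019,.075],[.078,0,.1]])).round(0))
E
```

```text
time: 15.7
ee_pos: [0.6027, -0.0178, 0.199]
ee_rot: [0.987, -0.097, 0.129, 0.015]
contact_force: [0.3, -0.2, -3.6]
finger_gap: 0.0172
grip_force: 58.0
time: 15.82
ee_pos: [0.6049, -0.0174, 0.2015]
ee_rot: [0.986, -0.097, 0.132, 0.014]
contact_force: [0.4, 0.4, -1.8]
finger_gap: 0.0179
grip_force: 58.0
P case mm [ 57.5  -8.7 136.1] yaw,tilt,roll deg [-0.49 45.27 -0.19] j [-0.14  0.3   0.1   1.95  0.06  0.64 -1.86] F [ 0.4  0.4 -1.8]
t 15.82 shift [-0.0058 -0.0078  0.0013] rot [ 0.005 -0.005 -0.01 ]
t 15.82 shift [-0.0309 -0.0077  0.0152] rot [ 0.005 -0.005 -0.01 ]
[[252. 272.]
 [299. 271.]
 [251. 223.]
 [298. 222.]
 [273. 146.]]
```

View pics/w3.png

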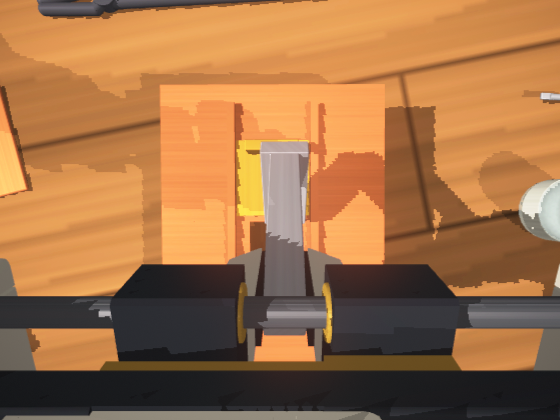

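The wrist view shows the weight tipped above the slot. The slot's left edge is at x≈250, y≈222, which fits the projection at (251,223). The heel edge is at (261–308,143) and the case's far corners at (160,85) and (385,85). I check the case and in-hand estimates against these.

Run:
```python
from h import *
np.set_printoptions(precision=4,suppress=True)
w1=np.load("pics/w1.npz");w3=np.load("pics/w3.npz")
M1=[[.13,.09,.075],[.13,-.09,.075]]
c,r=fit([(w1,M1+[[-.105,.05,.077]][:0],[(172,3),(366,5)]),(w3,M1,[(160,85),(385,85)])],C);print("case",c,r.ravel())
print("pred w3",proj(w3,place(C,M1)).ravel())
from rig import bot, viewer
s=bot.get_state(); RL=R.from_quat(s["ee_rot"])*R.from_euler("x",np.pi)*R.from_euler("y",-AL)
P=s["ee_pos"]+RL.apply(OFF)
H=P+RL.apply([[.014,.015,-.012],[.014,-.015,-.012],[.014,.015,0],[.014,-.015,0]])
print("heel",proj(w3,H).ravel())
```

```text
case [ 0.6072 -0.0083 -0.194 ] [-0.2522 -0.2218  0.0807  0.0505  0.4815  0.2282 -0.3033 -0.045 ]
pred w3 [161.0939  86.5468 385.2883  84.4633]
heel [261.165  138.7726 309.03   138.8131 260.2633 150.5088 309.9911 150.5501]
```

Run:
```python
from h import *
np.set_printoptions(precision=4,suppress=True)
def edge(d,a,b,w=7):  # sub-pixel edge samples near line predicted between two world pts (case frame)
    g=cv2.cvtColor(cv2.GaussianBlur(d["pixels"],(3,3),0),cv2.COLOR_RGB2LAB).astype(np.float32)
    p,q=proj(d,place(C,[a,b])); n=np.array([-(q-p)[1],(q-p)[0]]);n/=np.linalg.norm(n); out=[];ts=[]
    for t in np.linspace(.06,.94,80):
        m=p+(q-p)*t; k=np.arange(-w,w+.01,.5); xy=m+k[:,None]*n
        if xy.min()<1 or (xy>=[558,418]).any(): continue
        v=cv2.remap(g,xy[:,0].astype(np.float32),xy[:,1].astype(np.float32),cv2.INTER_LINEAR)[:,0]
        e=np.abs(np.diff(v,axis=0)).sum(1); out.append(k[e.argmax()]+.25); ts.append(t)
    o=np.array(out);ts=np.array(ts)
    ok=np.ones(len(o),bool)
    for _ in range(6):
        f=np.polyfit(ts[ok],o[ok],1); res=np.abs(o-np.polyval(f,ts)); ok=res<max(1,1.5*np.median(res))
    L=np.linalg.norm(q-p)
    return f, ok.mean(), np.degrees(f[0]/L)
for nm in ("w1","w3"):
    d=dict(np.load(f"pics/{nm}.npz"))
    for a,b in (([.13,.09,.075],[.13,-.09,.075]),([-.13,.09,.075],[.13,.09,.075]),([-.13,-.09,.075],[.13,-.09,.075])):
        print(nm,a,edge(d,a,b))
```

```text
Traceback (most recent call last):
TypeError: expected non-empty vector for x
```

Run:
```python
from h import *
np.set_printoptions(precision=3,suppress=True)
def edge(d,a,b,w=6):
    g=cv2.cvtColor(cv2.GaussianBlur(d["pixels"],(3,3),0),cv2.COLOR_RGB2LAB).astype(np.float32)
    p,q=proj(d,place(C,[a,b])); L=np.linalg.norm(q-p); n=np.array([-(q-p)[1],(q-p)[0]])/L; out=[];ts=[]
    for t in np.linspace(.05,.95,80):
        k=np.arange(-w,w+.01,.5); xy=p+(q-p)*t+k[:,None]*n
        if xy.min()<0 or (xy>[559,255]).any(): continue
        v=cv2.remap(g,xy[:,0].astype(np.float32),xy[:,1].astype(np.float32),cv2.INTER_LINEAR)[:,0]
        out.append(k[np.abs(np.diff(v,axis=0)).sum(1).argmax()]+.25); ts.append(t)
    if len(ts)<20: return "short"
    l=cv2.fitLine(np.c_[np.array(ts)*L,out].astype(np.float32),cv2.DIST_HUBER,0,.01,.01).ravel()
    return "angle deg",np.degrees(np.arctan(l[1]/l[0])),"offset px",l[3],"med dev",np.median(np.abs(np.array(out)-l[3]))
for nm in ("w1","w3"):
    d=dict(np.load(f"pics/{nm}.npz"))
    for a,b in (([.13,.09,.075],[.13,-.09,.075]),([-.13,.09,.075],[.13,.09,.075]),([-.13,-.09,.075],[.13,-.09,.075])):
        print(nm,a,b,edge(d,a,b))
```

```text
w1 [0.13, 0.09, 0.075] [0.13, -0.09, 0.075] short
w1 [-0.13, 0.09, 0.075] [0.13, 0.09, 0.075] ('angle deg', np.float32(0.18924256), 'offset px', np.float32(-1.95), 'med dev', np.float64(0.2999999523162842))
w1 [-0.13, -0.09, 0.075] [0.13, -0.09, 0.075] ('angle deg', np.float32(0.25677252), 'offset px', np.float32(-1.1999999), 'med dev', np.float64(0.44999992847442627))
w3 [0.13, 0.09, 0.075] [0.13, -0.09, 0.075] ('angle deg', np.float32(0.40516004), 'offset px', np.float32(-1.9), 'med dev', np.float64(0.3500000238418579))
w3 [-0.13, 0.09, 0.075] [0.13, 0.09, 0.075] ('angle deg', np.float32(0.105109125), 'offset px', np.float32(-2.3), 'med dev', np.float64(0.4500000476837158))
w3 [-0.13, -0.09, 0.075] [0.13, -0.09, 0.075] ('angle deg', np.float32(0.27820423), 'offset px', np.float32(-0.95), 'med dev', np.float64(0.30000001192092896))
```

```bash
sed -i 's/^C=.*/C=[.6073,-.0085,-.190]/' h.py; python3 -c "
from h import *
where(); wp(50,131.5,45); wp(31,112.5,45)"
```

```text
P case mm [ 57.4  -9.5 136.5] yaw,tilt,roll deg [-0.27 45.32 -0.16] j [-0.14  0.3   0.1   1.95  0.06  0.64 -1.86] F [ 0.2 -0.4 -3. ]
t 15.88 shift [-0.0081 -0.009   0.0027] rot [ 0.004 -0.006 -0.006]
t 15.88 shift [-0.0315 -0.0089  0.016 ] rot [ 0.004 -0.006 -0.006]
```

Converted, -0.009 m / 0.75 = -0.012, -0.008 m / 0.75 = -0.0107, -0.006 rad / 1.5708 = -0.0038.

```bash
echo '{"segments":[[-0.0107,-0.012,0.004,0.0025,-0.0038,-0.0038],[-0.0107,-0.012,0.004,0.0025,-0.0038,-0.0038],[-0.0107,-0.012,0.004,0.0025,-0.0038,-0.0038]]}' > path.dat && python3 shift.py path.dat; python3 -c "
from h import *
where(); wp(31,112.5,45)"
```

```text
time: 16.25
ee_pos: [0.5997, -0.0063, 0.196]
ee_rot: [0.987, -0.093, 0.129, 0.012]
contact_force: [0.7, -0.4, -3.1]
finger_gap: 0.0177
grip_force: 58.0
P case mm [ 49.5   0.8 130.3] yaw,tilt,roll deg [5.000e-02 4.493e+01 3.000e-02] j [-0.16  0.3   0.1   1.97  0.06  0.63 -1.87] F [ 0.7 -0.4 -3.1]
t 16.25 shift [-0.0225  0.0007  0.0125] rot [-0.001  0.001  0.001]
```

Aligned; slide along the foot direction into the slot.

Converted, -0.0225 m / 0.75 = -0.03, -0.016 m / 0.75 = -0.0213.

```bash
echo '{"segments":[[-0.0107,0.0013,0.0053,0,0,0],[-0.0213,0.0013,0.0107,0,0,0],[-0.03,0.0013,0.0167,0,0,0],[-0.03,0.0013,0.0167,0,0,0]]}' > path.dat && python3 shift.py path.dat; python3 -c "
from h import *
where(); wp(12,94,45); wp(-4,78,45)"
```

```text
time: 16.75
ee_pos: [0.5801, -0.004, 0.177]
ee_rot: [0.987, -0.094, 0.128, 0.012]
contact_force: [0.6, 0.3, -2.3]
finger_gap: 0.0175
grip_force: 58.0
P case mm [ 29.7  -0.6 111.2] yaw,tilt,roll deg [ 6.000e-02  4.481e+01 -1.000e-02] j [-0.17  0.29  0.1   2.02  0.07  0.58 -1.89] F [ 0.6  0.3 -2.3]
t 16.75 shift [-0.0217 -0.0007  0.0122] rot [-0.     0.003  0.001]
t 16.75 shift [-0.0413 -0.0007  0.0236] rot [-0.     0.003  0.001]
```

Converted, -0.0217 m / 0.75 = -0.0289, -0.014 m / 0.75 = -0.0187, 0.003 rad / 1.5708 = 0.0019.

```bash
echo '{"segments":[[-0.0093,-0.0007,0.0053,0,0.0019,0],[-0.0187,-0.0007,0.0107,0,0.0019,0],[-0.0289,-0.0007,0.0163,0,0.0019,0],[-0.0289,-0.0007,0.0163,0,0.0019,0]]}' > path.dat && python3 shift.py path.dat; python3 -c "
from h import *
where(); wp(-4,78,45)"
```

```text
time: 17.25
ee_pos: [0.5626, -0.0001, 0.1596]
ee_rot: [0.987, -0.094, 0.13, 0.012]
contact_force: [0.3, 0.7, -2.6]
finger_gap: 0.0177
grip_force: 58.0
P case mm [11.9 -0.2 94. ] yaw,tilt,roll deg [ 6.000e-02  4.498e+01 -2.000e-02] j [-0.18  0.29  0.1   2.08  0.08  0.52 -1.91] F [ 0.3  0.7 -2.6]
t 17.25 shift [-0.0196 -0.0002  0.0114] rot [-0.     0.     0.001]
```

Converted, -0.0196 m / 0.75 = -0.0261, -0.013 m / 0.75 = -0.0173.

```bash
echo '{"segments":[[-0.0093,0,0.0053,0,0,0],[-0.0173,0,0.0107,0,0,0],[-0.0261,0,0.0152,0,0,0],[-0.0261,0,0.0152,0,0,0]]}' > path.dat && python3 shift.py path.dat; python3 -c "
from h import *
where(); wp(-8,74,36);wp(-9,71,27);wp(-9,67,18);wp(-10,63,9);wp(-10,60,0)"
```

```text
time: 17.75
ee_pos: [0.5472, 0.0029, 0.1437]
ee_rot: [0.987, -0.094, 0.13, 0.012]
contact_force: [0.4, -0.1, -3.6]
finger_gap: 0.0177
grip_force: 58.0
P case mm [-3.8 -0.2 78.1] yaw,tilt,roll deg [ 6.0e-02  4.5e+01 -2.0e-02] j [-0.19  0.29  0.11  2.13  0.09  0.47 -1.93] F [ 0.4 -0.1 -3.6]
t 17.75 shift [ 0.0076 -0.0002 -0.0022] rot [ 0.    -0.157  0.001]
t 17.75 shift [ 0.0192 -0.0002 -0.0026] rot [ 0.    -0.314  0.001]
t 17.75 shift [ 0.0318 -0.0002  0.0004] rot [ 0.    -0.471  0.001]
t 17.75 shift [ 0.0434 -0.0002  0.0053] rot [ 0.    -0.628  0.001]
t 17.75 shift [ 0.0559 -0.0001  0.0116] rot [ 0.    -0.785  0.001]
```

Converted, 0.0192 m / 0.75 = 0.0256, 0.013 m / 0.75 = 0.0173, -0.314 rad / 1.5708 = -0.1999.

```bash
echo '{"segments":[[0.0053,0,-0.0013,0,-0.0509,0],[0.0101,0,-0.0029,0,-0.0999,0],[0.0173,0,-0.0032,0,-0.1496,0],[0.0256,0,-0.0035,0,-0.1999,0],[0.0256,0,-0.0035,0,-0.1999,0]]}' > path.dat && python3 shift.py path.dat; python3 -c "
from h import *
where(); wp(-9,67,18);wp(-10,63,9);wp(-10,60,0)"
```

```text
time: 18.38
ee_pos: [0.568, -0.0013, 0.152]
ee_rot: [0.995, -0.095, -0.024, -0.002]
contact_force: [0.1, -0.2, -3.6]
finger_gap: 0.0177
grip_force: 58.0
P case mm [-5.2 -0.3 72. ] yaw,tilt,roll deg [-0.04 27.27  0.03] j [-0.08  0.46  0.05  1.81 -0.04  0.92 -1.77] F [ 0.1 -0.2 -3.6]
t 18.38 shift [ 0.0096 -0.0004 -0.    ] rot [-0.    -0.162 -0.   ]
t 18.38 shift [ 0.0221 -0.0004  0.0011] rot [-0.001 -0.319 -0.   ]
t 18.38 shift [ 0.0359 -0.0004  0.0033] rot [-0.001 -0.476 -0.   ]
```

Converted, 0.0221 m / 0.75 = 0.0295, 0.0158 m / 0.75 = 0.0211, -0.319 rad / 1.5708 = -0.2031.

```bash
echo '{"segments":[[0.0064,0,0,0,-0.0516,0],[0.0128,0,0,0,-0.1031,0],[0.0211,0,0.0007,0,-0.1528,0],[0.0295,0,0.0015,0,-0.2031,0],[0.0295,0,0.0015,0,-0.2031,0]]}' > path.dat && python3 shift.py path.dat; python3 -c "
from h import *
where(); wp(-10,60,0)"
```

```text
time: 19.0
ee_pos: [0.5878, -0.0051, 0.1481]
ee_rot: [0.979, -0.093, -0.182, -0.017]
contact_force: [-0.2, 0.2, -3.1]
finger_gap: 0.0176
grip_force: 58.0
P case mm [-12.1  -0.4  61.3] yaw,tilt,roll deg [ 0.01  8.88 -0.04] j [-0.03  0.69  0.04  1.48 -0.09  1.34 -1.71] F [-0.2  0.2 -3.1]
t 19.0 shift [ 0.015  -0.0003 -0.0046] rot [ 0.001 -0.155 -0.   ]
```

Converted, 0.015 m / 0.75 = 0.02, 0.007 m / 0.75 = 0.0093, -0.155 rad / 1.5708 = -0.0987.

```bash
echo '{"segments":[[0.0093,0,-0.0027,0,-0.049,0],[0.02,0,-0.0061,0,-0.0987,0],[0.02,0,-0.0061,0,-0.0987,0],[0.02,0,-0.0061,0,-0.0987,0]]}' > path.dat && python3 shift.py path.dat; python3 -c "
from h import *
where(); wp(-13,40,0); wp(-13,23,0)"
```

```text
time: 19.5
ee_pos: [0.6023, -0.0073, 0.1488]
ee_rot: [0.962, -0.091, -0.257, -0.025]
contact_force: [0.2, -1.0, -3.0]
finger_gap: 0.0174
grip_force: 58.0
P case mm [-10.9   0.2  61.8] yaw,tilt,roll deg [0.05 0.06 0.02] j [-0.01  0.82  0.04  1.29 -0.11  1.55 -1.7 ] F [ 0.2 -1.  -3. ]
t 19.5 shift [0.0091 0.0002 0.0199] rot [ 0.    -0.001  0.001]
t 19.5 shift [0.0176 0.0002 0.0346] rot [ 0.    -0.001  0.001]
```

Converted, 0.0346 m / 0.75 = 0.0461, 0.026 m / 0.75 = 0.0347.

```bash
echo '{"segments":[[0.006,0,0.012,0,0,0],[0.012,0,0.0233,0,0,0],[0.018,0,0.0347,0,0,0],[0.0235,0,0.0461,0,0,0],[0.0235,0,0.0461,0,0,0]]}' > path.dat && python3 shift.py path.dat; python3 -c "
from h import *
where(); wp(-18.5,23,0); wp(-22,23,0)"
```

```text
time: 20.12
ee_pos: [0.5999, -0.0072, 0.1086]
ee_rot: [0.961, -0.091, -0.259, -0.025]
contact_force: [-0.4, -0.5, -3.4]
finger_gap: 0.0176
grip_force: 58.0
P case mm [-13.6  -0.2  21.6] yaw,tilt,roll deg [ 0.03 -0.18 -0.01] j [-0.01  0.86  0.04  1.31 -0.11  1.49 -1.69] F [-0.4 -0.5 -3.4]
t 20.12 shift [-0.0052 -0.0002  0.0014] rot [0.    0.003 0.   ]
t 20.12 shift [-0.0082 -0.0002  0.0031] rot [0.    0.003 0.   ]
```

Converted, -0.0035 m / 0.75 = -0.0047, 0.001 m / 0.75 = 0.0013, 0.003 rad / 1.5708 = 0.0019.

```bash
echo '{"segments":[[-0.0047,0,0.0013,0,0.0019,0],[-0.0047,0,0.0013,0,0.0019,0]]}' > path.dat && python3 shift.py path.dat; echo '{"segments":[[-0.0023,0,0.0013,0,0,0],[-0.0023,0,0.0013,0,0,0]]}' > path.dat && python3 shift.py path.dat;python3 -c "
from h import *
where()"; echo '{"segments":[[-0.0012,0,0.0007,0,0,0],[-0.0012,0,0.0007,0,0,0]]}' > path.dat && python3 shift.py path.dat;python3 -c "
from h import *
where()"
```

```text
time: 20.38
ee_pos: [0.5974, -0.0065, 0.1113]
ee_rot: [0.962, -0.091, -0.256, -0.025]
contact_force: [0.2, -0.5, -3.1]
finger_gap: 0.0175
grip_force: 58.0
time: 20.62
ee_pos: [0.5953, -0.0062, 0.111]
ee_rot: [0.962, -0.091, -0.257, -0.025]
contact_force: [-0.8, 0.4, -3.6]
finger_gap: 0.0175
grip_force: 58.0
P case mm [-17.9   0.1  24. ] yaw,tilt,roll deg [0.04 0.13 0.02] j [-0.01  0.85  0.04  1.33 -0.11  1.48 -1.7 ] F [-0.8  0.4 -3.6]
time: 20.88
ee_pos: [0.5943, -0.006, 0.1108]
ee_rot: [0.962, -0.091, -0.257, -0.025]
contact_force: [0.1, 0.7, -2.7]
finger_gap: 0.0178
grip_force: 58.0
P case mm [-18.9  -0.   23.8] yaw,tilt,roll deg [0.03 0.12 0.02] j [-0.01  0.85  0.04  1.34 -0.11  1.48 -1.7 ] F [ 0.1  0.7 -2.7]
```

Converted, -0.0009 m / 0.75 = -0.0012, 0.0005 m / 0.75 = 0.0007.

```bash
for i in 1 2 3; do echo '{"segments":[[-0.0012,0,0.0007,0,0,0],[-0.0012,0,0.0007,0,0,0]]}' > path.dat && python3 shift.py path.dat | grep force:;python3 -c "
from h import *
where()"; done
```

```text
contact_force: [3.6, -1.7, -3.4]
grip_force: 58.0
P case mm [-18.9   0.   23.8] yaw,tilt,roll deg [0.02 0.24 0.02] j [-0.01  0.85  0.04  1.34 -0.11  1.47 -1.7 ] F [ 3.6 -1.7 -3.4]
contact_force: [5.8, -0.1, -4.6]
grip_force: 58.0
P case mm [-18.9  -0.   23.8] yaw,tilt,roll deg [0.01 0.35 0.03] j [-0.01  0.84  0.04  1.34 -0.11  1.47 -1.7 ] F [ 5.8 -0.1 -4.6]
contact_force: [7.3, -1.7, -4.4]
grip_force: 58.0
P case mm [-18.9  -0.   23.8] yaw,tilt,roll deg [-0.    0.48  0.04] j [-0.01  0.84  0.04  1.34 -0.11  1.47 -1.7 ] F [ 7.3 -1.7 -4.4]
```

Converted, 0.0013 m / 0.75 = 0.0017, -0.0008 m / 0.75 = -0.0011.

```bash
echo '{"segments":[[0.0017,0,-0.0011,0,0,0]]}' > path.dat && python3 shift.py path.dat | grep force:; echo '{"segments":[[0.0011,0,0.0017,0,0,0],[0.002,0,0.0035,0,0,0],[0.002,0,0.0035,0,0,0]]}' > path.dat && python3 shift.py path.dat | grep force:;python3 -c "
from h import *
where()"; for i in 1 2 ; do echo '{"segments":[[0.0005,0,0.0009,0,0,0],[0.0005,0,0.0009,0,0,0]]}' > path.dat && python3 shift.py path.dat | grep force:;python3 -c "
from h import *
where()"; done
```

```text
contact_force: [3.3, -1.3, -4.9]
grip_force: 58.0
contact_force: [5.3, -1.0, -1.2]
grip_force: 58.0
P case mm [-18.9  -0.   21.4] yaw,tilt,roll deg [0.02 0.29 0.03] j [-0.01  0.85  0.04  1.34 -0.11  1.47 -1.7 ] F [ 5.3 -1.  -1.2]
contact_force: [5.0, -1.5, -0.8]
grip_force: 58.0
P case mm [-18.9  -0.   20.7] yaw,tilt,roll deg [0.02 0.28 0.03] j [-0.01  0.85  0.04  1.34 -0.11  1.47 -1.7 ] F [ 5.  -1.5 -0.8]
contact_force: [4.8, -0.9, 1.6]
grip_force: 58.0
P case mm [-18.8  -0.   20.5] yaw,tilt,roll deg [0.02 0.28 0.04] j [-0.01  0.85  0.04  1.34 -0.11  1.47 -1.7 ] F [ 4.8 -0.9  1.6]
```

Converted, 0.0007 m / 0.75 = 0.0009, 0.0004 m / 0.75 = 0.0005.

```bash
for i in 1 2; do echo '{"segments":[[0.0005,0,0.0009,0,0,0],[0.0005,0,0.0009,0,0,0]]}' > path.dat && python3 shift.py path.dat | grep force:;python3 -c "
from h import *
where()"; done
```

```text
contact_force: [5.7, -1.8, 4.8]
grip_force: 58.0
P case mm [-18.7   0.   20.4] yaw,tilt,roll deg [0.02 0.28 0.04] j [-0.01  0.85  0.04  1.34 -0.11  1.47 -1.69] F [ 5.7 -1.8  4.8]
contact_force: [4.9, -1.2, 8.8]
grip_force: 58.0
P case mm [-18.6   0.1  20.3] yaw,tilt,roll deg [0.03 0.29 0.05] j [-0.01  0.85  0.04  1.34 -0.11  1.47 -1.69] F [ 4.9 -1.2  8.8]
```

Converted, -0.001 m / 0.75 = -0.0013, 0.0003 m / 0.75 = 0.0004, -0.005 rad / 1.5708 = -0.0032.

```bash
echo '{"segments":[[-0.0013,0,0.0004,0,-0.0032,0],[-0.0013,0,0.0004,0,-0.0032,0],[-0.0013,0,0.0004,0,-0.0032,0]]}' > path.dat && python3 shift.py path.dat | grep force:;python3 -c "
from h import *
where()"; echo '{"segments":[[-0.0008,0,0.0004,0,-0.0019,0],[-0.0008,0,0.0004,0,-0.0019,0]]}' > path.dat && python3 shift.py path.dat | grep force:;python3 -c "
from h import *
where()"
```

```text
contact_force: [6.6, -1.6, 6.1]
grip_force: 58.0
P case mm [-18.9   0.   20.4] yaw,tilt,roll deg [0.01 0.14 0.05] j [-0.01  0.85  0.04  1.34 -0.11  1.47 -1.69] F [ 6.6 -1.6  6.1]
contact_force: [8.1, -2.4, 5.7]
grip_force: 58.0
P case mm [-19.1   0.1  20.3] yaw,tilt,roll deg [0.01 0.05 0.06] j [-0.01  0.85  0.04  1.34 -0.11  1.47 -1.69] F [ 8.1 -2.4  5.7]
```

Converted, -0.16 m / 0.75 = -0.2133, -0.11 m / 0.75 = -0.1467.

```bash
echo '{"segments":[[0,0,0,0,0,0],[0,0,0,0,0,0],[0,0,0,0,0,0]]}' > path.dat && python3 shift.py path.dat 0.045 10; echo '{"segments":[[0,0,-0.0267,0,0,0],[0,0,-0.08,0,0,0],[0,0,-0.1467,0,0,0],[0,0,-0.2133,0,0,0]]}' > path.dat && python3 shift.py path.dat
python3 - <<'E'
from h import *
from rig import bot, viewer
go(place(C,[[-.06,0,.27]])[0],caseR(C[2],0))
E
```

```text
time: 24.12
ee_pos: [0.5902, -0.0052, 0.1046]
ee_rot: [0.961, -0.091, -0.262, -0.025]
contact_force: [-0.4, -0.6, -0.1]
finger_gap: 0.0424
grip_force: 0.0
time: 24.62
ee_pos: [0.6705, -0.0207, 0.244]
ee_rot: [0.961, -0.091, -0.261, -0.025]
contact_force: [0.7, -0.4, -0.4]
finger_gap: 0.0451
grip_force: 0.0
t 24.62 shift [-1.204e-01 -1.000e-04  4.060e-02] rot [0.    0.531 0.001]
```

Converted, -0.12 m / 0.75 = -0.16, -0.09 m / 0.75 = -0.12, 0.531 rad / 1.5708 = 0.338.

```bash
echo '{"segments":[[-0.04,0,-0.0133,0,0.0828,0],[-0.08,0,0,0,0.1655,0],[-0.12,0,0.0267,0,0.2546,0],[-0.16,0,0.0533,0,0.338,0],[-0.16,0,0.0533,0,0.338,0]]}' > path.dat && python3 shift.py path.dat
python3 - <<'E'
from h import *
from rig import bot, viewer
a=viewer.snapshot("wrist"); t=viewer.snapshot("top"); s=viewer.snapshot("scene")
np.savez("pics/w4.npz",**a)
cv2.imwrite("pics/w4full.png",a["pixels"][:,:,::-1])
q=lambda im,u,v,w,h,k: cv2.resize(im["pixels"][v:v+h,u:u+w,::-1],None,fx=k,fy=k,interpolation=cv2.INTER_CUBIC)
u=proj(a,place(C,[[-.013,0,.09]]))[0].astype(int); print(u)
x0,y0=np.clip(u-[60,50],0,[440,320]); print(x0,y0)
A=q(a,x0,y0,120,100,5); B=q(s,240,165,100,100,2); 
cv2.imwrite("pics/w4.png",np.hstack([A,np.vstack([B,q(t,225,150,100,100,2),np.zeros((100,200,3),np.uint8)])]))
print(proj(a,place(C,[[-.02,.019,.075],[-.02,-.019,.075],[-.02,.009,.128],[-.02,-.009,.128],[-.006,.009,.128],[-.006,-.009,.128]])).round(1))
E
```

```text
time: 25.25
ee_pos: [0.5395, 0.0037, 0.2665]
ee_rot: [0.996, -0.093, -0.004, 0.0]
contact_force: [0.6, 0.4, 0.0]
finger_gap: 0.0451
grip_force: 0.0
[284 128]
224 78
[[263.6 134.8]
 [304.3 134.9]
 [272.6 140.9]
 [295.4 141. ]
 [272.5 122.6]
 [295.7 122.7]]
```

View pics/w4.png

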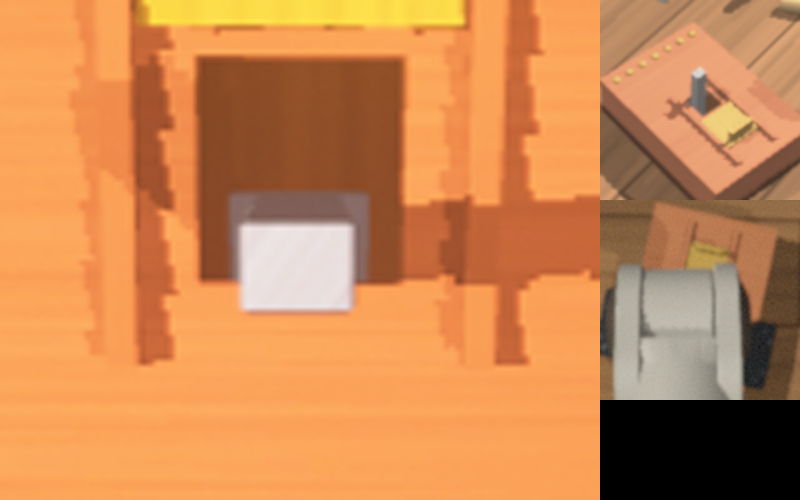

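The final view shows the vent fully open. The stem top spans crop x 240–353, y 222–312, against x 243–357, y 223–315 predicted for a stem touching the edge. It is square and flush with the riveted-end slot edge at y≈283 to within about 0.4 mm. The gripper is clear, so I hand in.

```bash
python3 -c "
from rig import bot, viewer
print(bot.sign_off())"
```

```text
the job is handed in; nothing more can be done
None
```

I handed the job in at about 25 s: the vent is fully open, and the L weight stands on the case floor, toe to the riveted end, let go and with its stem against the slot edge to within about 0.4 mm. I set it back on the bench once to regrasp, because the wrist reached its joint limits at a 36° tip; no other object was touched, and sign-off returned no verdict.

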